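Plug in the relay and lock it with the cam knob

TASK

Stand the blue relay fully home in the fixture's socket, then turn the knob slowly clockwise, which swings the steel tongue over the relay, until the sprung pin drops into the notch of the hidden cam. Feel for the drop and stop there: never force the knob on against the dropped pin. Then let go and leave the other things on the bench alone.

Things in the scene. Friction and masses are not known exactly. Their poses are not given: they have to be found in the camera images.
- relay_center (a point): Centre of the blue plug-in relay, a block 28 mm (its x) by 36 mm (its y) by 44 mm tall, 60 g, standing on short brass blades; 22 mm above its underside, z up. It goes into the socket upright, 28 mm side along the socket's x, either way round. Grip it across the 28 mm, about 10 mm above the centre, so that the fingertips clear the socket rim.
- socket_seat (a point): Where the relay's centre is when fully home: 30 mm above the bench, in the fixture's black socket block (62 x 66 mm, top 18 mm above the bench). Pocket 31 mm (x) by 39 mm (y), 10 mm deep, chamfered mouth; a relay at home has its top 52 mm above the bench. Its axes are the fixture's: z up, the knob's axis 90 mm away along -y.
- knob_grip (a point): On the knob's vertical axis, 79 mm above the bench, at the height to grip. The knob is a black bar 42 mm long, 20 mm thick, 25 mm tall (60 to 85 mm above the bench), over a grey round housing 76 mm across and 50 mm high. The point's axes turn with the knob and match socket_seat's at knob = 0. The bar's length points along the level line from here to tongue_tip.
- tongue_tip (a point): Middle of the end of the flat steel tongue fixed under the knob's bar, 103 mm from the knob's axis, 57 mm above the bench (tongue 5.5 mm thick, 44 mm wide at the end). It passes 2.5 mm over a relay that is home but strikes one that is not; at knob = 1.05 it points straight at the socket, at 0 it stands clear to the socket's -x side.
- knob (a joint): Turn of the knob in rad, 0 to 0.1 at the start, growing clockwise seen from above. The pin drops at once somewhere between 0.7 and 1.3 rad, different each time and not known beforehand. Up to there the knob turns against 0.1 to 0.2 N m; after the drop it has about 0.13 rad of free play, then a wall stops it. Some 0.2 N m more than before (9 N on the pin), built up within 0.05 rad, overloads it.
- pin (a joint): Inward travel in m of the sprung steel follower pin lying level in the aluminium bracket beside the housing: about 0 while it rides on the cam's rim (its 16 mm round head then stands about 8 mm off the bracket), 0.008 when dropped fully into the notch (head against the bracket). Spring 2 to 3 N. Do not handle it.
- test_plug: Bystander: brass stepped plug, 22 mm across, 42 mm tall, standing; origin at the underside.
- foot_pad: Bystander: black rubber disc, 38 mm across, 12 mm tall; origin at the underside.
- contact_spring: Bystander: bent stainless strip, 60 mm long, 10 mm wide, 20 mm tall at one end; origin at the underside.
- screwdriver: Bystander: screwdriver lying, 170 mm long; origin at the underside.
- washer: Bystander: brass washer 28 mm across, 6 mm thick; origin at the underside.
There are look-alikes about, which are no part of the job. What is meant by the part that bears relay_center is not pink, and is the smaller of those in its own colour.

How it is judged:
By the outcome, as a careful person would: the job done as asked, in the order asked, and still so for the second after the job is handed in, with the robot touching nothing.
It also fails if it takes over 69 s, if anything falls off the work surface, if the arm or the gripper's body presses on something with over 40 N, if the wrist force passes 120 N, or if a joint passes its speed limit or range.

ROBOT

A 6-joint arm with a two-finger parallel gripper is mounted at the origin on the work surface. World frame = base frame: x ahead of the robot, y to its left, z up, the work surface at z = 0. Lengths are in m, angles in rad, forces in N, time in s.
With the tool pointing down it reaches from about 0.35 to 0.975 m from the base axis. Payload 4.9 kg.
Tool frame: the origin (TCP) lies at the very end of the fingers, on their centre line; the grasp point (between the pads) lies 19 mm behind it; z points along the fingers, y is the line along which they close (so a half turn about z gives the same grasp; the last joint's range is limited). The gripper opens to 85 mm and grips with 20 to 120 N. Pads are 22 mm wide; open, the fingers measure 114 mm over their backs; the gripper's body (76 mm by 85 mm) begins 54 mm behind the grasp point. The pads swing forward as they close: fully open they stand 13 mm farther back than shut.
Start: joints at [-1.322, 0.053, 1.613, -0, 1.476, -0.119], TCP at [0.225, -0.583, 0.231] pointing down, gripper open.
Joint ranges: [-3.01, 3.01], [-1.01, 2.22], [0.06, 2.58], [-1.02, 4.17], [0.09, 2.62], [-3.14, 3.14]. Speed limits (rad/s): [2.57, 2.57, 3.14, 3.14, 3.14, 3.14].

INTERFACE

Orientations are given as a unit quaternion [w, x, y, z].
In Python, from plant import manip gives the robot as it stands.
- The arm moves only by the tool move_arm, never from a script. Its argument "plan" is a list that holds one entry, the list of rows, each a list of 7 numbers: the shift along the tool's x, y, z as a fraction of full scale, then the turn, a rotation vector about the tool's x, y, z as a fraction of full scale, then the closure, from 0 (fully open) to 1 (shut). In form: [[[dx, dy, dz, wx, wy, wz, fingers], ...]]. A call has exactly 10 rows; each row shifts and turns the commanded pose from where the row before left it, along the tool's axes as they then stand; what a row does not reach is not made up. Full scale, the value 1, is 0.12 m for a shift and 0.15 rad for a turn. A row lasts 1/8 s, in which the tool goes at most 62.5 mm and 10.7 degrees, less where a joint would pass 70% of its speed; a pose out of reach is approached as far as the arm can. A call with a number of a shift or a turn outside -1 to 1 is refused whole. A call with a gripper value outside its range is refused whole. The fingers move at their own pace and stop on an object; the grip force is fixed at half the most. Time passes only in rows, so rows that do not move let the fingers close, or fill a call up. It gives the time, the measured TCP pose, the force, the opening and the grip force at its end, in the units of the state.
- manip.state(): the state, without advancing time (a new reading comes with each control period).
- manip.grab_frame(name): name is "scene" or "top"; returns a dict with "pixels" (420x560x3 uint8, blue, green, red), "depth" (420x560 float32, m along the optical axis (not along the pixel's ray), 0 where there is no reading), "vfov" (degrees; the focal length in pixels is half the picture's height over the tangent of half this angle, whatever the lens; pixels are square), "cx", "cy" (the principal point, pixels), "dist_coeffs" ([k1, k2, p1, p2, k3] as OpenCV has them; the pictures are not rectified), "view" (4x4, takes a point from world to camera coordinates). Camera axes: x right, y down, z forward; pixel columns grow to the right and rows downward; lengths in m; the calibration is good to about 2 mm. A picture is of the moment at which its call begins.
- manip.job_done(): hands the job in; it is judged then, once.
The state is a dict: "time": time; "joint_pos": joint angles; "joint_vel": joint speeds; "joint_efforts": joint torques, N m; "tool_pos": TCP position; "tool_rot": TCP orientation; "contact_force": force on the tool from outside, world axes, zero at the start; "ft_torque": the same for the moment, N m; "gripper_width": opening from 0.0 (shut) to 1.0 (fully open); "grasp_force": force on a finger pad.
Only numpy, scipy, OpenCV 4.12 (cv2) and the standard library are available. Lean on these libraries where they do the work, as an engineer would, in place of code of your own. Each camera call takes 0.05 s, during which the arm holds its last target. There are 200 camera calls.

## Working session

There is one attempt and no reset: what is moved stays moved. The work goes in short steps, Python scripts to look and compute and a tool call to move; the robot and the scene stay as the last step left them, time stands still between calls to the robot, and variables do not carry over. Pictures are saved under pics/ and viewed, at most 10 in all, crops included, and the job is handed in when it is done.

Besides the shell and the picture viewer there is one more tool, called as name([rows], argument=value, ...), one row to a line, values as JSON. move_arm: Moves the arm, as the interface text tells. Its arguments: {"type":"object","properties":{"plan":{"type":"array"}},"required":["plan"]}

```bash
mkdir -p pics; cat > h.py <<'E'
import numpy as np, cv2
from plant import manip
def grab(n):
    f=manip.grab_frame(n); np.savez('%s.npz'%n,**{k:np.asarray(v) for k,v in f.items()}); return f
def K(f):
    h=f['pixels'].shape[0]; fl=h/2/np.tan(np.radians(float(f['vfov']))/2)
    return np.array([[fl,0,float(f['cx'])],[0,fl,float(f['cy'])],[0,0,1]])
def cloud(f):
    # world xyz per pixel
    h,w=f['depth'].shape; u,v=np.meshgrid(np.arange(w),np.arange(h))
    p=cv2.undistortPoints(np.stack([u,v],-1).reshape(-1,1,2).astype(np.float64),K(f),np.array(f['dist_coeffs'],float)).reshape(h,w,2)
    d=f['depth'][...,None].astype(float); c=np.concatenate([p*d,d],-1)
    V=np.array(f['view']); return (c-V[:3,3])@V[:3,:3]
def proj(f,P):
    V=np.array(f['view']); r,_=cv2.Rodrigues(V[:3,:3])
    return cv2.projectPoints(np.atleast_2d(np.array(P,float)),r,V[:3,3],K(f),np.array(f['dist_coeffs'],float))[0].reshape(-1,2)
E
python3 - <<'E'
from h import *
for n in('scene','top'):
    f=grab(n); cv2.imwrite(f'pics/{n}0.png',f['pixels']); V=np.array(f['view']); print(n,f['vfov'],f['dist_coeffs'],-V[:3,:3].T@V[:3,3])
print(manip.state())
E
```

```text
scene 48.15602795296004 [-0.0760906  0.         0.         0.         0.       ] [ 0.97350677 -0.22960571  0.70971502]
top 53.469197814237994 [-0.11283668  0.          0.          0.          0.        ] [0.5147779  0.09733165 0.91163295]
{'time': 0.1, 'joint_pos': array([-1.32199873e+00,  5.32848285e-02,  1.61416469e+00,  1.97916674e-06,
        1.47600253e+00, -1.18981481e-01]), 'joint_vel': array([ 4.83897974e-05, -1.53710197e-03, -2.89179974e-03,  5.54215228e-05,
       -2.08088614e-04,  1.74269515e-03]), 'joint_efforts': array([-9.80751292e-05, -3.94906819e+01, -3.71362817e+01, -1.10682315e-04,
        3.93336915e-03,  4.97916332e-06]), 'tool_pos': array([ 0.22458593, -0.58264671,  0.23018491]), 'tool_rot': array([-9.27802350e-04,  9.83139503e-01,  1.82854735e-01, -5.93194318e-05]), 'contact_force': array([-0.07229546,  0.41153077, -0.27343098]), 'ft_torque': array([ 0.04467958,  0.03081143, -0.01906998]), 'grasp_force': 0.0, 'gripper_width': 1.000604515458985}
```

View pics/scene0.png

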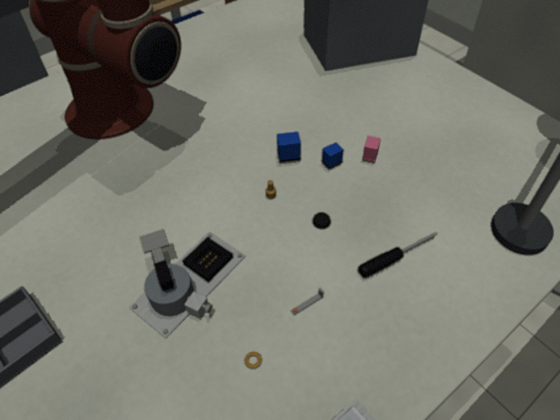

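View pics/top0.png

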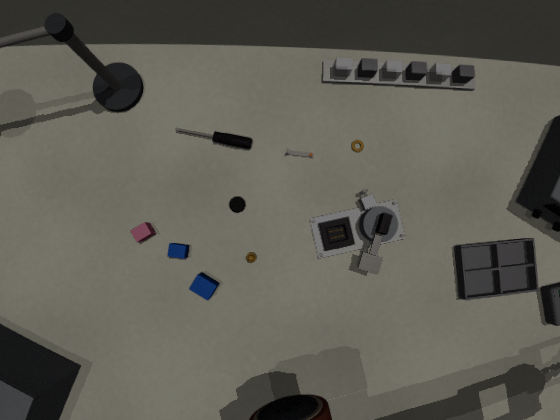

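The scene picture shows the fixture (socket at 208,257; knob at 165,275). In the top picture the socket is at (337,234), the knob at (380,224) and the tongue end at (368,262).

Things that could be taken for the relay, by top pixel: small blue (178,251), big blue (204,286), pink (143,232). By the description it is the small blue one. I'll measure it and check it in a crop.

```bash
python3 - <<'E'
from h import *
ims=[]
for n in('top','scene'):
    f=dict(np.load(n+'.npz')); W=cloud(f); b,g,r=[f['pixels'][...,i].astype(int) for i in range(3)]
    print(n,'bench z',np.nanmedian(W[...,2][f['depth']>0]))
    hsv=cv2.cvtColor(f['pixels'],cv2.COLOR_BGR2HSV)
    for nm,lo,hi in (('blue',100,130),('pink',165,180)):
        m=((hsv[...,0]>=lo)&(hsv[...,0]<=hi)&(hsv[...,1]>110)&(hsv[...,2]>40)).astype(np.uint8)
        k,L,S,C=cv2.connectedComponentsWithStats(m)
        for i in range(1,k):
            if S[i,4]<60: continue
            P=W[(L==i)&(f['depth']>0)]; zt=np.percentile(P[:,2],95)
            T=P[abs(P[:,2]-zt)<.006]; 
            if zt>.2: continue
            q=cv2.minAreaRect((T[:,:2]*1000).astype(np.float32))
            print(nm,C[i].round(),S[i,4],'ztop',zt.round(4),'mean',T.mean(0).round(4),'rect',np.round(q[0],1),np.round(q[1],1),round(q[2],1))
    # fixture heights
    box={'top':(300,185,410,280),'scene':(125,225,250,340)}[n]
    u0,v0,u1,v1=box; P=W[v0:v1,u0:u1].reshape(-1,3)
    for z0,z1,nm in((.002,.010,'plate'),(.014,.022,'socket'),(.046,.0525,'housing'),(.0565,.063,'tongue'),(.080,.09,'knob')):
        Q=P[(P[:,2]>z0)&(P[:,2]<z1)]; 
        if len(Q)<5: continue
        q=cv2.minAreaRect((Q[:,:2]*1000).astype(np.float32)); print(nm,len(Q),Q.mean(0).round(4),'rect',np.round(q[0],1),np.round(q[1],1),round(q[2],1))
    c=f['pixels'][box[1]:box[3],box[0]:box[2]]
    ims.append(cv2.resize(c,(390,340),interpolation=cv2.INTER_CUBIC))
f=dict(np.load('scene.npz')); g=dict(np.load('top.npz'))
ims2=[cv2.resize(f['pixels'][120:175,265:390],(390,240),interpolation=cv2.INTER_CUBIC),cv2.resize(g['pixels'][215:310,120:240],(390,240),interpolation=cv2.INTER_CUBIC)]
cv2.imwrite('pics/crop1.png',cv2.convertScaleAbs(np.vstack([np.hstack(ims),np.hstack(ims2)]),alpha=1.5))
E
```

```text
top bench z -0.0007621534999103991
blue [177. 250.] 238 ztop 0.0452 mean [0.4793 0.2844 0.0428] rect [479.2 284.7] [34.4 27.9] 83.6
blue [203. 287.] 404 ztop 0.0582 mean [0.4074 0.2265 0.0558] rect [407.1 226.6] [45.7 34. ] 59.5
pink [149. 230.] 76 ztop 0.0432 mean [0.5158 0.3499 0.0416] rect [513.6 350.1] [15.4 36. ] 69.7
plate 1794 [ 0.5292 -0.0885  0.0042] rect [525.4 -96.4] [209.4 244.3] 0.9
socket 628 [ 0.5237 -0.0558  0.0174] rect [541.7 -68.9] [ 92.5 106.5] 13.3
housing 645 [ 0.5455 -0.1372  0.0492] rect [ 543.4 -139.6] [73.9 73.8] 0.7
tongue 549 [ 0.4755 -0.1198  0.0594] rect [ 496.5 -126.8] [ 45.3 109.7] 73.0
knob 212 [ 0.543  -0.1395  0.0842] rect [ 543.3 -139.9] [21.3 42.1] 73.1
scene bench z 0.0011500648563627348
blue [186.  17.] 94 ztop -0.4548 mean [-1.0594  0.7632 -0.4581] rect [-1057.9   766.3] [155.3  37.5] 84.3
blue [288. 145.] 560 ztop 0.059 mean [0.4116 0.2225 0.0573] rect [411.  223.1] [45.  37.6] 58.3
blue [332. 154.] 356 ztop 0.0463 mean [0.4829 0.2806 0.0445] rect [482.1 281.7] [34.8 29.3] 86.4
pink [371. 149.] 228 ztop 0.0462 mean [0.5216 0.3575 0.0446] rect [521.4 358.1] [24.2 34.5] 33.2
plate 4253 [ 0.5482 -0.112   0.0043] rect [ 520.8 -109.3] [247.5 232.8] 51.3
socket 999 [ 0.5337 -0.0664  0.0184] rect [547.8 -90.5] [ 82.8 164.8] 27.0
housing 958 [ 0.5521 -0.1427  0.0508] rect [ 546.5 -141.5] [75.2 74.4] 45.9
tongue 593 [ 0.4734 -0.121   0.0607] rect [ 505.3 -130.9] [ 44.6 122.4] 73.4
knob 302 [ 0.548  -0.1425  0.0861] rect [ 546.1 -141.8] [20.2 43.1] 74.0
```

View pics/crop1.png

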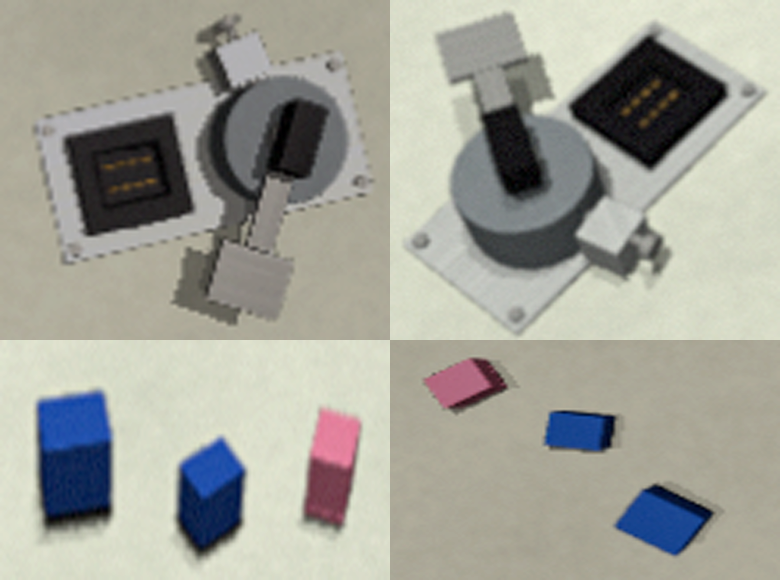

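The crop confirms the smaller blue block, with a bigger blue and a pink one beside it. The tongue stands clear of the socket. Next I'll fit the relay, socket and knob more closely.

```bash
cat > m.py <<'E'
from h import *
from scipy.optimize import least_squares, minimize
def corners(x,y,th,a,b,z):
    c,s=np.cos(th),np.sin(th); return np.array([[x+c*u-s*v,y+s*u+c*v,z] for u,v in((-a,-b),(a,-b),(a,b),(-a,b))])
def fitrect(f,mask,x0,a,b,z,S=4):
    # fit a level rectangle (half sizes a,b) at height z to an image mask by soft overlap
    h,w=mask.shape; m=cv2.GaussianBlur(mask.astype(np.float32),(0,0),.7)
    ys,xs=np.where(mask); u0,u1,v0,v1=xs.min()-10,xs.max()+10,ys.min()-10,ys.max()+10
    M=m[v0:v1,u0:u1]
    def cost(p):
        q=(proj(f,corners(p[0]/1e3,p[1]/1e3,p[2]/20,a,b,z))-[u0,v0]+.5)*8-.5
        r=np.zeros(((v1-v0)*8,(u1-u0)*8),np.float32); cv2.fillPoly(r,[np.round(q*16).astype(np.int32)],1.,shift=4)
        r=cv2.GaussianBlur(cv2.resize(r,(u1-u0,v1-v0),interpolation=cv2.INTER_AREA),(0,0),.7)
        return ((r-M)**2).sum()
    x=np.array([x0[0]*1e3,x0[1]*1e3,x0[2]*20]); 
    for _ in range(2):
        R=minimize(cost,x,method='Nelder-Mead',options=dict(initial_simplex=np.vstack([x,x+[3,0,0],x+[0,3,0],x+[0,0,2]]),xatol=.02,fatol=.01)); x=R.x
    return np.r_[x[0]/1e3,x[1]/1e3,np.degrees(x[2]/20)],R.fun,int(mask.sum())
E
python3 - <<'E'
from m import *
for n in('top','scene'):
    f=dict(np.load(n+'.npz')); W=cloud(f); z=W[...,2]; px=f['pixels'].astype(int); br=px.max(-1)
    def near(x,y,r): return np.hypot(W[...,0]-x,W[...,1]-y)<r
    hsv=cv2.cvtColor(f['pixels'],cv2.COLOR_BGR2HSV)
    blue=(hsv[...,0]>=100)&(hsv[...,0]<=130)&(hsv[...,1]>110)
    print(n,'relay',fitrect(f,blue&near(.481,.283,.04)&(z>.038),(.481,.283,-.09),.014,.018,.0445))
    s=near(.524,-.055,.055)&(br<75)&(z<.024)
    s=cv2.morphologyEx(s.astype(np.uint8),cv2.MORPH_CLOSE,np.ones((7,7)))
    top=s.astype(bool)&(z>.002)
    # pocket included by closing; drop side walls
    print('socket',fitrect(f,top,(.524,-.055,.22),.031,.033,.018))
    k=near(.545,-.141,.035)&(z>.079)
    print('knob',fitrect(f,k,(.545,-.141,.2-.0),.021,.010,.085) if 0 else fitrect(f,k,(.545,-.141,-.29),.021,.010,.085))
    hs=near(.545,-.141,.05)&(z>.045)&(z<.053); P=W[hs][:,:2]
    (c,r)=cv2.minEnclosingCircle((P*1000).astype(np.float32)); print('housing',np.round(c,1),r)
    fl=near(.524,-.055,.03)&(z<.013); P=W[fl]; print('pocket',P.mean(0).round(4),len(P),br[fl].mean())
E
```

```text
top relay (array([ 0.47941069,  0.28410864, -6.60175028]), np.float64(1.937727928161621), 227)
socket (array([ 0.52140998, -0.05252348, 14.04292574]), np.float64(111.12815856933594), 1040)
knob (array([  0.5430378 ,  -0.1390587 , -16.37340057]), np.float64(1.3859071731567383), 214)
housing [ 543.1 -139.9] 38.44891357421875
pocket [ 0.5223 -0.0538  0.0074] 240 28.858333333333334
scene relay (array([ 0.48396191,  0.28015046, -5.42493659]), np.float64(5.117648601531982), 192)
socket (array([ 0.52779258, -0.05599511, 12.70871437]), np.float64(108.33531188964844), 1313)
knob (array([  0.54704428,  -0.14216677, -15.67963702]), np.float64(3.238637924194336), 304)
housing [ 545.1 -141.6] 39.512786865234375
pocket [ 0.5208 -0.0528  0.0092] 284 24.531690140845072
```

```bash
python3 - <<'E'
from m import *
for n in('top','scene'):
    f=dict(np.load(n+'.npz')); W=cloud(f); z=W[...,2]; br=f['pixels'].max(-1).astype(int)
    x,y=W[...,0],W[...,1]
    def hull(m):
        k,L,S,C=cv2.connectedComponentsWithStats(m.astype(np.uint8)); i=1+S[1:,4].argmax(); ys,xs=np.where(L==i)
        o=np.zeros(m.shape,np.uint8); cv2.fillConvexPoly(o,cv2.convexHull(np.stack([xs,ys],1).astype(np.int32)),1); return o.astype(bool)
    dz={'top':-.0008,'scene':.0008}[n]
    m=(np.hypot(x-.524,y+.054)<.05)&(br<85)&(abs(z-dz-.018)<.0035)
    print(n,'socket',fitrect(f,hull(m),(.524,-.054,.24),.031,.033,.018+dz))
    hh=hull(m); q=cv2.minAreaRect((W[hh&m][:,:2]*1000).astype(np.float32)); print(np.round(q[0],1),np.round(q[1],1),q[2], 'top z',z[m].mean())
    # plate: 4 corners
    p=(x>.46)&(x<.61)&(y>-.2)&(y<.01)&(br>{'top':150,'scene':150}[n]); 
    print('bench br',br[(abs(z)<.003)&(x>.3)&(x<.7)].mean(),'plate br',br[(abs(z-dz-.004)<.002)&(x>.48)&(x<.6)&(y>-.2)&(y<.0)].mean())
    for a,b in((.522,-.005),):pass
    # pocket blades pattern: gold pixels
    h=cv2.cvtColor(f['pixels'],cv2.COLOR_BGR2HSV); g=(h[...,0]>8)&(h[...,0]<30)&(h[...,1]>80)&(np.hypot(x-.524,y+.054)<.02)
    print('gold',g.sum(),W[g].mean(0).round(4))
    im=cv2.convertScaleAbs(f['pixels'],alpha=1.4); 
E
```

```text
top socket (array([ 0.52178729, -0.05263488, 13.64230451]), np.float64(4.893435478210449), 899)
[522.1 -52.3] [61.9 65.3] 13.258922576904297 top z 0.017265126054737144
bench br 112.30821874882491 plate br 105.21007081038552
gold 50 [ 0.5216 -0.0542  0.0074]
scene socket (array([ 0.52619551, -0.05463766, 14.42564956]), np.float64(29.566463470458984), 1199)
[525.2 -54.5] [64.2 67.9] 13.818363189697266 top z 0.01859849914077013
bench br 145.2551219132196 plate br 121.81311098332375
gold 101 [ 0.5232 -0.0533  0.0095]
```

```bash
cat > p.py <<'E'
# python3 p.py x y z phi_deg nrows  -> rows in tool units (shift in frame before the row's turn)
from h import *; import sys
from scipy.spatial.transform import Rotation as R
def cur():
    s=manip.state(); q=s['tool_rot']; return s,np.array(s['tool_pos']),R.from_quat([q[1],q[2],q[3],q[0]])
if __name__=='__main__':
    x,y,z,ph,n=map(float,sys.argv[1:6]); n=int(n)
    s,p,r=cur(); t=R.from_euler('z',ph,degrees=True)*R.from_euler('x',180,degrees=True)
    rv=(r.inv()*t).as_rotvec(); d=np.array([x,y,z])-p
    for i in range(n):
        ri=r*R.from_rotvec(rv*i/n); print((ri.inv().apply(d/n)/.12).round(3).tolist(),(rv/n/.15).round(3).tolist())
    rz=r.as_matrix(); print('t',s['time'],'phi',np.degrees(np.arctan2(rz[1,0],rz[0,0])).round(2),'tilt',rz[:,2].round(4),'d mm',(d*1e3).round(1),'F',np.round(s['contact_force'],1),'M',np.round(s['ft_torque'],3),'w',s['gripper_width'],s['grasp_force'])
E
python3 p.py .481 .2827 .14 84 20
```

```text
[0.229, -0.298, 0.038] [-0.001, -0.0, -0.366]
[0.245, -0.285, 0.038] [-0.001, -0.0, -0.366]
[0.261, -0.271, 0.038] [-0.001, -0.0, -0.366]
[0.275, -0.256, 0.038] [-0.001, -0.0, -0.366]
[0.289, -0.241, 0.038] [-0.001, -0.0, -0.366]
[0.302, -0.225, 0.038] [-0.001, -0.0, -0.366]
[0.313, -0.208, 0.038] [-0.001, -0.0, -0.366]
[0.324, -0.19, 0.038] [-0.001, -0.0, -0.366]
[0.334, -0.172, 0.038] [-0.001, -0.0, -0.366]
[0.343, -0.154, 0.038] [-0.001, -0.0, -0.366]
[0.351, -0.134, 0.038] [-0.001, -0.0, -0.366]
[0.358, -0.115, 0.038] [-0.001, -0.0, -0.366]
[0.364, -0.095, 0.038] [-0.001, -0.0, -0.366]
[0.368, -0.075, 0.038] [-0.001, -0.0, -0.366]
[0.372, -0.055, 0.038] [-0.001, -0.0, -0.366]
[0.374, -0.034, 0.038] [-0.001, -0.0, -0.366]
[0.376, -0.014, 0.038] [-0.001, -0.0, -0.366]
[0.376, 0.007, 0.038] [-0.001, -0.0, -0.366]
[0.375, 0.028, 0.038] [-0.001, -0.0, -0.366]
[0.373, 0.048, 0.038] [-0.001, -0.0, -0.366]
t 0.1 phi 21.07 tilt [-5.0e-04  1.8e-03 -1.0e+00] d mm [256.4 865.3 -90.2] F [-0.1  0.4 -0.3] M [ 0.045  0.031 -0.019] w 1.000604515458985 0.0
```

move_arm([
  [[0.23,-0.3,0,0,0,-0.366,0.4],[0.245,-0.285,0,0,0,-0.366,0.4],[0.26,-0.27,0,0,0,-0.366,0.4],[0.275,-0.256,0,0,0,-0.366,0.4],[0.29,-0.24,0,0,0,-0.366,0.4],[0.3,-0.225,0,0,0,-0.366,0.4],[0.313,-0.208,0,0,0,-0.366,0.4],[0.324,-0.19,0,0,0,-0.366,0.4],[0.334,-0.172,0,0,0,-0.366,0.4],[0.343,-0.154,0,0,0,-0.366,0.4]],
])

```text
time: 1.35
tool_pos: [0.3528, -0.1492, 0.2309]
tool_rot: [-0.0, 0.896, 0.443, 0.0]
contact_force: [1.6, 0.2, 0.1]
gripper_width: 0.601
grasp_force: 0.0
```

move_arm([
  [[0.35,-0.134,0,0,0,-0.366,0.4],[0.358,-0.115,0,0,0,-0.366,0.4],[0.364,-0.095,0,0,0,-0.366,0.4],[0.368,-0.075,0,0,0,-0.366,0.4],[0.372,-0.055,0.1,0,0,-0.366,0.4],[0.374,-0.034,0.12,0,0,-0.366,0.4],[0.376,-0.014,0.12,0,0,-0.366,0.4],[0.376,0.007,0.12,0,0,-0.366,0.4],[0.375,0.028,0.12,0,0,-0.366,0.4],[0.373,0.048,0.12,0,0,-0.366,0.4]],
])

```text
time: 2.6
tool_pos: [0.481, 0.2832, 0.1463]
tool_rot: [-0.0, 0.743, 0.67, -0.0]
contact_force: [1.9, -1.2, 0.9]
gripper_width: 0.606
grasp_force: 0.0
```

```bash
python3 p.py .481 .2827 .08 84 2; python3 - <<'E'
from h import *
f=grab('scene'); c=f['pixels'][60:240,230:430]; g=grab('top')['pixels'][190:330,100:260]
cv2.imwrite('pics/c2.png',np.hstack([cv2.resize(c,(420,378)),cv2.resize(g,(380,378))]))
E
```

```text
[-0.002, 0.0, 0.276] [-0.002, 0.002, 0.006]
[-0.002, 0.0, 0.276] [-0.002, 0.002, 0.006]
t 2.6 phi 84.11 tilt [-5.e-04 -4.e-04 -1.e+00] d mm [  0.   -0.5 -66.3] F [ 1.9 -1.2  0.9] M [-0.044 -0.005 -0.025] w 0.6060228326164008 0.0
```

View pics/c2.png

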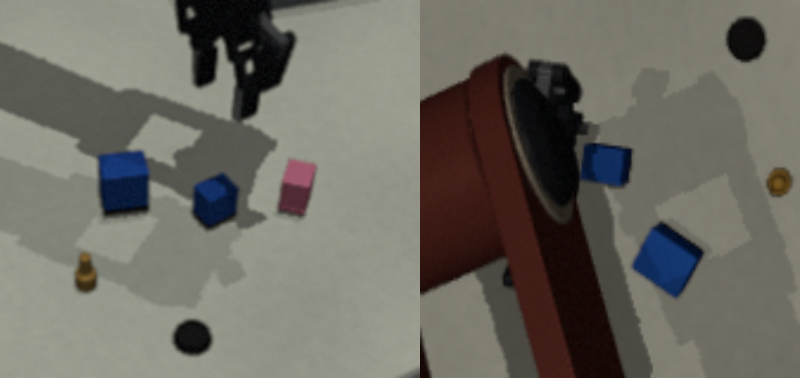

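The picture shows the fingers above and square to the small blue relay (scene crop 215,200), clear of both look-alikes. Going down and gripping.

move_arm([
  [[-0.004,0,0.2,0,0,0,0.4],[0,0,0.2,0,0,0,0.4],[0,0,0.2,0,0,0,0.4],[0,0,0.15,0,0,0,0.4],[0,0,0.12,0,0,0,0.4],[0,0,0.1,0,0,0,0.4],[0,0,0.08,0,0,0,0.4],[0,0,0.05,0,0,0,0.4],[0,0,0,0,0,0,0.4],[0,0,0,0,0,0,0.4]],
])

```text
time: 3.95
tool_pos: [0.4814, 0.2814, 0.0158]
tool_rot: [0.0, 0.743, 0.669, 0.0]
contact_force: [0.0, 0.6, -0.2]
gripper_width: 0.598
grasp_force: 0.0
```

move_arm([
  [[0,0,0,0,0,0,0.6],[0,0,0,0,0,0,0.8],[0,0,0,0,0,0,1],[0,0,0,0,0,0,1],[0,0,0,0,0,0,1],[0,0,0,0,0,0,1],[0,0,0,0,0,0,1],[0,0,0,0,0,0,1],[0,0,0,0,0,0,1],[0,0,0,0,0,0,1]],
])

```text
time: 5.2
tool_pos: [0.4816, 0.2815, 0.016]
tool_rot: [0.0, 0.743, 0.669, 0.001]
contact_force: [-0.2, -0.3, 5.5]
gripper_width: 0.316
grasp_force: 59.6
```

```bash
python3 p.py .481 .2827 .013 84 1; python3 - <<'E'
from h import *
f=grab('scene'); c=f['pixels'][60:240,230:430]; g=grab('top')['pixels'][190:330,100:260]
cv2.imwrite('pics/c3.png',np.hstack([cv2.resize(c,(420,378)),cv2.resize(g,(380,378))]))
E
```

```text
[0.009, -0.006, 0.025] [0.007, -0.004, -0.002]
t 5.2 phi 83.98 tilt [ 1.1e-03  5.0e-04 -1.0e+00] d mm [-0.6  1.2 -3. ] F [-0.2 -0.3  5.5] M [ 0.025 -0.013 -0.007] w 0.3163853327809489 59.558077454566956
```

View pics/c3.png

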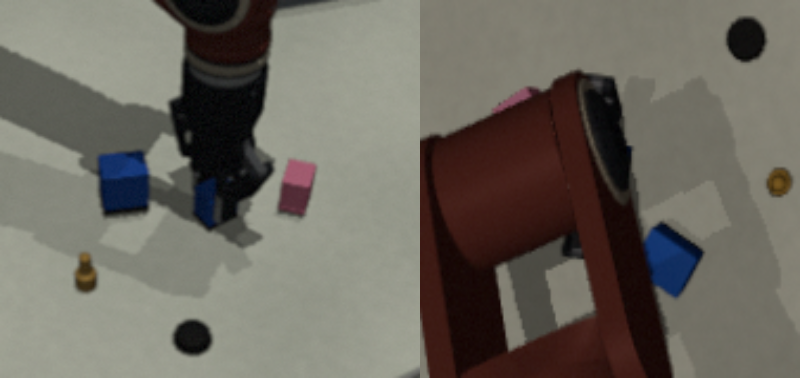

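The picture shows the fingers closed on the blue relay (scene crop 208,200), with the neighbours untouched and an opening of about 27 mm. Lifting and carrying it over the socket.

move_arm([
  [[0,0,-0.04,0,0,0,1],[0,0,-0.1,0,0,0,1],[0,0,-0.15,0,0,0,1],[0,0,-0.15,0,0,0,1],[0,0,-0.15,0,0,0,1],[0,0,-0.15,0,0,0,1],[0,0,-0.04,0,0,0,1],[0,0,0,0,0,0,1],[0,0,0,0,0,0,1],[0,0,0,0,0,0,1]],
])

```text
time: 6.55
tool_pos: [0.4804, 0.281, 0.1079]
tool_rot: [-0.0, 0.743, 0.669, -0.001]
contact_force: [0.4, -0.7, -1.2]
gripper_width: 0.32
grasp_force: 59.2
```

```bash
python3 p.py .5237 -.0535 .11 103.8 10
```

```text
[-0.273, 0.065, -0.002] [-0.001, 0.0, -0.231]
[-0.276, 0.056, -0.002] [-0.001, 0.0, -0.231]
[-0.277, 0.046, -0.002] [-0.001, 0.0, -0.231]
[-0.279, 0.036, -0.002] [-0.001, 0.0, -0.231]
[-0.28, 0.027, -0.002] [-0.001, 0.0, -0.231]
[-0.281, 0.017, -0.002] [-0.001, 0.0, -0.231]
[-0.281, 0.007, -0.002] [-0.001, 0.0, -0.231]
[-0.281, -0.002, -0.002] [-0.001, 0.0, -0.231]
[-0.281, -0.012, -0.002] [-0.001, 0.0, -0.231]
[-0.28, -0.022, -0.002] [-0.001, 0.0, -0.231]
t 6.55 phi 83.98 tilt [-1.7e-03 -7.0e-04 -1.0e+00] d mm [  43.3 -334.5    2.1] F [ 0.4 -0.7 -1.2] M [-0.035 -0.032  0.009] w 0.31981936557888363 59.189059138298035
```

move_arm([
  [[-0.273,0.065,0,0,0,-0.231,1],[-0.276,0.056,0,0,0,-0.231,1],[-0.277,0.046,0,0,0,-0.231,1],[-0.279,0.036,0,0,0,-0.231,1],[-0.28,0.027,0,0,0,-0.231,1],[-0.281,0.017,0,0,0,-0.231,1],[-0.281,0.007,0,0,0,-0.231,1],[-0.281,-0.002,0,0,0,-0.231,1],[-0.281,-0.012,0,0,0,-0.231,1],[-0.28,-0.022,0,0,0,-0.231,1]],
])

```text
time: 7.8
tool_pos: [0.5241, -0.0544, 0.1084]
tool_rot: [-0.0, 0.616, 0.787, -0.0]
contact_force: [0.1, 0.8, -1.3]
gripper_width: 0.317
grasp_force: 59.0
```

```bash
python3 p.py .5237 -.0535 .075 103.8 1; python3 - <<'E'
from m import *
V=[]
for n in('scene','top'):
    f=grab(n); W=cloud(f); z=W[...,2]; h=cv2.cvtColor(f['pixels'],cv2.COLOR_BGR2HSV)
    bl=(h[...,0]>=100)&(h[...,0]<=130)&(h[...,1]>110)&(np.hypot(W[...,0]-.524,W[...,1]+.054)<.06); print(n,bl.sum())
    if bl.sum()>30:
        ys,xs=np.where(bl); print(xs.min(),xs.max(),ys.min(),ys.max(), W[bl].min(0).round(4),W[bl].max(0).round(4))
    u,v=proj(f,[.524,-.054,.05])[0]; u=int(u);v=int(v); V.append(cv2.resize(f['pixels'][v-55:v+55,u-70:u+70],(400,314),interpolation=cv2.INTER_CUBIC))
cv2.imwrite('pics/c4.png',cv2.convertScaleAbs(np.hstack(V),alpha=1.6))
E
```

```text
[0.008, -0.002, 0.278] [-0.005, -0.003, 0.011]
t 7.8 phi 103.9 tilt [-8.e-04  3.e-04 -1.e+00] d mm [ -0.4   0.9 -33.4] F [ 0.1  0.8 -1.3] M [-0.034 -0.003 -0.019] w 0.3165675197993407 58.98459255695343
scene 508
155 229 146 274 [ 0.4717 -0.0928  0.0062] [ 0.5826 -0.0224  0.2838]
top 3
```

View pics/c4.png

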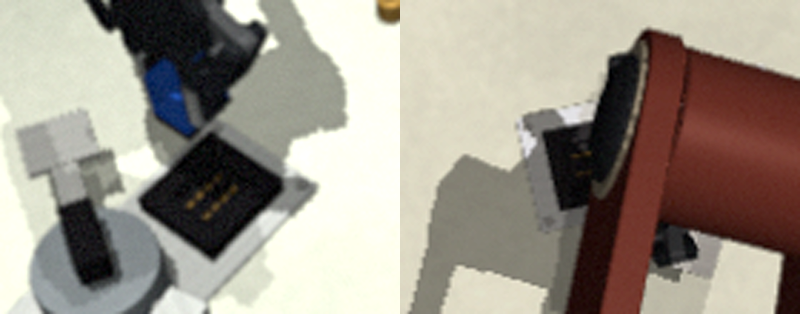

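The scene crop shows the held relay's near face (170,95) above the socket (213,190). I'll measure that face against the socket in the same camera, so the camera's error drops out.

```bash
python3 - <<'E'
from m import *
f=dict(np.load('scene.npz')); W=cloud(f); h=cv2.cvtColor(f['pixels'],cv2.COLOR_BGR2HSV)
bl=(h[...,0]>=100)&(h[...,0]<=130)&(h[...,1]>110)&(h[...,2]>50)&(np.hypot(W[...,0]-.524,W[...,1]+.054)<.06)&(W[...,2]>.07)&(W[...,2]<.16)
k,L,S,C=cv2.connectedComponentsWithStats(bl.astype(np.uint8)); i=1+S[1:,4].argmax(); P=W[L==i]
a=np.radians(13.8); ex=np.array([np.cos(a),np.sin(a)]); ey=np.array([-np.sin(a),np.cos(a)])
s=np.array([.5257,-.0546]); q=P[:,:2]-s
X,Y,Z=q@ex*1e3,q@ey*1e3,P[:,2]*1e3
print(S[i],C[i]); 
for lo in range(70,150,8):
    m=(Z>=lo)&(Z<lo+8)
    if m.sum()>4: print(lo,m.sum(),'Y med',np.median(Y[m]).round(1),np.percentile(Y[m],[10,90]).round(1),'X',X[m].min().round(1),X[m].max().round(1))
# predicted face corners in image given hypotheses
tcp=np.array([.5241,-.0544])
V=(tcp-s)@np.array([ex,ey]).T*1e3; print('tcp in scene-socket frame',V.round(1))
import cv2
from scipy.optimize import minimize
E
```

```text
[185 212  16  26 212] [192.35377358 224.32075472]
102 14 Y med -15.0 [-15.6 -13.9] X -10.8 13.7
110 35 Y med -15.3 [-16.  -14.7] X -11.8 14.4
118 32 Y med -15.2 [-15.7 -14.5] X -13.1 14.8
126 28 Y med -14.9 [-15.7 -14. ] X -9.3 14.5
134 103 Y med -10.8 [-15.   -3.6] X -13.4 13.7
tcp in scene-socket frame [-1.5  0.6]
```

move_arm([
  [[-0.008,-0.003,0.08,0,0,0,1],[0,0,0.1,0,0,0,1],[0,0,0.1,0,0,0,1],[0,0,0.1,0,0,0,1],[0,0,0.08,0,0,0,1],[0,0,0.05,0,0,0,1],[0,0,0.03,0,0,0,1],[0,0,0,0,0,0,1],[0,0,0,0,0,0,1],[0,0,0,0,0,0,1]],
])

```text
time: 9.15
tool_pos: [0.5246, -0.0544, 0.0445]
tool_rot: [0.0, 0.617, 0.787, 0.0]
contact_force: [-0.2, 0.1, -0.8]
gripper_width: 0.313
grasp_force: 59.0
```

```bash
python3 p.py .5237 -.0535 .023 103.8 1; cat > rel.py <<'E'
from m import *
f=grab('scene'); W=cloud(f); h=cv2.cvtColor(f['pixels'],cv2.COLOR_BGR2HSV)
bl=(h[...,0]>=100)&(h[...,0]<=130)&(h[...,1]>110)&(h[...,2]>40)&(np.hypot(W[...,0]-.524,W[...,1]+.054)<.06)&(W[...,2]<.1)&(W[...,2]>.012)
k,L,S,C=cv2.connectedComponentsWithStats(bl.astype(np.uint8)); i=1+S[1:,4].argmax(); P=W[L==i]
a=np.radians(13.8); ex=np.array([np.cos(a),np.sin(a)]); ey=np.array([-np.sin(a),np.cos(a)]); s=np.array([.5257,-.0546]); q=P[:,:2]-s
X,Y,Z=q@ex*1e3,q@ey*1e3,P[:,2]*1e3; print(S[i])
for lo in range(14,100,6):
    m=(Z>=lo)&(Z<lo+6)
    if m.sum()>4: print(lo,m.sum(),'Y med',np.median(Y[m]).round(1),np.percentile(Y[m],[10,90]).round(1),'X',X[m].min().round(1),X[m].max().round(1))
# visible socket top edges now (dark, z~.0186): -y edge should be at Y=-33, x edge at +31
br=f['pixels'].max(-1); m=(br<85)&(abs(W[...,2]-.0188)<.0025)&(np.hypot(W[...,0]-.524,W[...,1]+.054)<.05); q=(W[m][:,:2]-s)*1e3
print('socket Y',np.percentile(q@ey,[1,5]).round(1),'X',np.percentile(q@ex,[95,99]).round(1))
u,v=proj(f,[.524,-.054,.04])[0].astype(int); cv2.imwrite('pics/rel.png',cv2.convertScaleAbs(cv2.resize(f['pixels'][v-40:v+40,u-50:u+50],(750,600),interpolation=cv2.INTER_CUBIC),alpha=1.8))
E
python3 rel.py
```

```text
[0.009, -0.005, 0.179] [0.005, 0.003, 0.004]
t 9.15 phi 103.84 tilt [ 8.e-04 -2.e-04 -1.e+00] d mm [ -0.9   0.9 -21.5] F [-0.2  0.1 -0.8] M [ 0.001 -0.034 -0.002] w 0.3126023123561232 59.01479244232178
[192 237  16  24 203]
38 11 Y med -15.3 [-15.9 -13.4] X -13.0 14.0
44 21 Y med -15.3 [-16.  -14.4] X -12.8 14.9
50 23 Y med -15.6 [-16.1 -14.4] X -10.7 14.5
56 21 Y med -15.4 [-15.8 -13.3] X -9.5 13.8
62 21 Y med -15.4 [-15.8 -14.8] X -10.3 14.4
68 70 Y med -11.6 [-15.8  -5.6] X -14.8 15.2
74 36 Y med -10.9 [-14.9  -4.8] X -13.1 13.4
socket Y [-32.5 -31.7] X [29.6 30.6]
```

View pics/rel.png

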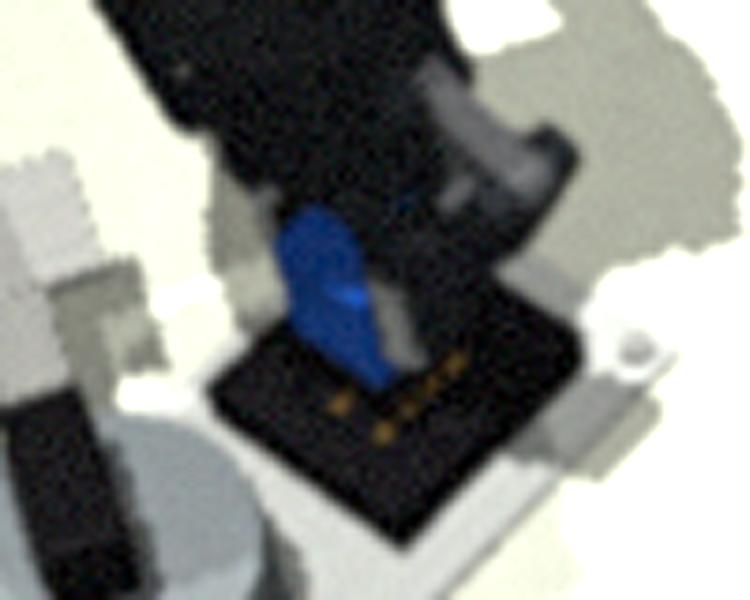

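The crop shows the relay over the socket, about 2 mm too far towards fixture +y (face at −15.4 mm against −18). I'll correct that and go down gently.

move_arm([
  [[-0.008,-0.003,0,0,0,0,1],[-0.009,-0.003,0,0,0,0,1],[0,0,0.02,0,0,0,1],[0,0,0.02,0,0,0,1],[0,0,0.02,0,0,0,1],[0,0,0.015,0,0,0,1],[0,0,0.01,0,0,0,1],[0,0,0.01,0,0,0,1],[0,0,0,0,0,0,1],[0,0,0,0,0,0,1]],
])

```text
time: 10.45
tool_pos: [0.5241, -0.0565, 0.0328]
tool_rot: [0.0, 0.617, 0.787, 0.0]
contact_force: [0.4, -0.4, -1.0]
gripper_width: 0.314
grasp_force: 59.0
```

```bash
python3 p.py .5237 -.0535 .023 103.8 1; python3 rel.py
```

```text
[0.025, 0.003, 0.082] [0.001, 0.001, 0.004]
t 10.45 phi 103.84 tilt [ 2.e-04 -0.e+00 -1.e+00] d mm [-0.4  3.  -9.8] F [ 0.4 -0.4 -1. ] M [ 0.044  0.002 -0.038] w 0.313530226032697 59.01520907878876
[192 241  16  24 197]
26 10 Y med -17.0 [-17.4 -14.5] X -8.8 13.0
32 20 Y med -17.5 [-18.  -16.4] X -12.7 13.7
38 22 Y med -17.4 [-18.2 -16.6] X -13.3 14.0
44 19 Y med -17.4 [-18.1 -16.8] X -11.8 13.1
50 23 Y med -17.7 [-18.2 -16.6] X -10.0 14.2
56 71 Y med -13.5 [-17.5  -7. ] X -14.8 13.7
62 32 Y med -13.2 [-16.6  -6.3] X -13.5 11.8
socket Y [-32.8 -32. ] X [30.1 30.9]
```

move_arm([
  [[0,0,0.008,0,0,0,1],[0,0,0.008,0,0,0,1],[0,0,0.008,0,0,0,1],[0,0,0.008,0,0,0,1],[0,0,0.006,0,0,0,1],[0,0,0,0,0,0,1],[0,0,0,0,0,0,1],[0,0,0,0,0,0,1],[0,0,0,0,0,0,1],[0,0,0,0,0,0,1]],
])

```text
time: 11.75
tool_pos: [0.524, -0.0565, 0.0281]
tool_rot: [-0.0, 0.617, 0.787, -0.0]
contact_force: [0.5, 0.3, -0.6]
gripper_width: 0.317
grasp_force: 59.0
```

move_arm([
  [[0,0,0.008,0,0,0,1],[0,0,0.008,0,0,0,1],[0,0,0.008,0,0,0,1],[0,0,0.008,0,0,0,1],[0,0,0.006,0,0,0,1],[0,0,0,0,0,0,1],[0,0,0,0,0,0,1],[0,0,0,0,0,0,1],[0,0,0,0,0,0,1],[0,0,0,0,0,0,1]],
])

```text
time: 13.0
tool_pos: [0.5241, -0.0565, 0.024]
tool_rot: [-0.0, 0.617, 0.787, -0.0]
contact_force: [-2.7, 1.2, 6.1]
gripper_width: 0.314
grasp_force: 59.6
```

```bash
python3 p.py .5237 -.0535 .023 103.8 1; python3 rel.py
```

```text
[0.025, 0.003, 0.008] [-0.001, -0.0, 0.005]
t 13.0 phi 103.84 tilt [-2.e-04 -0.e+00 -1.e+00] d mm [-0.4  3.  -1. ] F [-2.7  1.2  6.1] M [ 0.033  0.557 -0.016] w 0.3144269189108601 59.64588224887848
[193 245  16  22 193]
20 21 Y med -17.5 [-18.1 -16.6] X -12.9 13.1
26 18 Y med -17.2 [-18.  -16.2] X -12.2 13.9
32 21 Y med -17.4 [-18.  -16.5] X -13.1 13.6
38 22 Y med -17.3 [-17.8 -16.6] X -13.7 13.2
44 22 Y med -17.3 [-17.6 -16.2] X -12.7 13.1
50 87 Y med -12.7 [-17.1  -6.7] X -14.9 14.0
socket Y [-32.5 -31.3] X [29.8 30.7]
```

move_arm([
  [[0,0,0.004,0,0,0,1],[0,0,0.004,0,0,0,1],[0,0,0,0,0,0,1],[0,0,0,0,0,0,1],[0,0,0,0,0,0,1],[0,0,0,0,0,0,0.9],[0,0,0,0,0,0,0.8],[0,0,0,0,0,0,0.55],[0,0,0,0,0,0,0.55],[0,0,0,0,0,0,0.55]],
])

```text
time: 14.3
tool_pos: [0.5239, -0.0564, 0.0222]
tool_rot: [-0.0, 0.617, 0.787, -0.0]
contact_force: [-0.7, 0.4, -0.1]
gripper_width: 0.451
grasp_force: 0.0
```

move_arm([
  [[0,0,-0.03,0,0,0,0.55],[0,0,-0.1,0,0,0,0.55],[0,0,-0.15,0,0,0,0.55],[0,0,-0.2,0,0,0,0.55],[0,0,-0.2,0,0,0,0.55],[0,0,-0.2,0,0,0,0.55],[0,0,-0.1,0,0,0,0.55],[0,0,0,0,0,0,0.55],[0,0,0,0,0,0,0.55],[0,0,0,0,0,0,0.55]],
])

```text
time: 15.55
tool_pos: [0.5233, -0.0563, 0.1389]
tool_rot: [-0.001, 0.617, 0.787, -0.0]
contact_force: [0.1, -0.5, 0.3]
gripper_width: 0.451
grasp_force: 0.0
```

```bash
python3 p.py .545 -.1407 .14 163.8 10;  python3 - <<'E'
from m import *
f=grab('scene'); W=cloud(f); h=cv2.cvtColor(f['pixels'],cv2.COLOR_BGR2HSV); z=W[...,2]
bl=(h[...,0]>=100)&(h[...,0]<=130)&(h[...,1]>110)&(h[...,2]>40)&(np.hypot(W[...,0]-.524,W[...,1]+.054)<.06)&(z>.012)&(z<.08)
top=bl&(z>.0475); P=W[top]; print('top n',top.sum(),'z',np.percentile(P[:,2],[10,50,90]).round(4)); A=np.c_[P[:,:2]-P[:,:2].mean(0),np.ones(len(P))]; print('slope',np.linalg.lstsq(A,P[:,2],rcond=None)[0].round(3)); print(fitrect(f,top,(.5257,-.0546,.24),.014,.018,.0528))
k=(np.hypot(W[...,0]-.545,W[...,1]+.141)<.035)&(z>.079)
if k.sum()>50: print('knob',fitrect(f,k,(.547,-.142,-.28),.021,.010,.086))
u,v=proj(f,[.54,-.09,.04])[0].astype(int); cv2.imwrite('pics/c6.png',cv2.convertScaleAbs(cv2.resize(f['pixels'][v-64:v+64,u-80:u+80],(750,600),interpolation=cv2.INTER_CUBIC),alpha=1.6))
E
```

```text
[-0.073, 0.001, -0.001] [-0.001, -0.001, -0.698]
[-0.072, -0.007, -0.001] [-0.001, -0.001, -0.698]
[-0.071, -0.014, -0.001] [-0.001, -0.001, -0.698]
[-0.069, -0.022, -0.001] [-0.001, -0.001, -0.698]
[-0.067, -0.029, -0.001] [-0.001, -0.001, -0.698]
[-0.063, -0.036, -0.001] [-0.001, -0.001, -0.698]
[-0.059, -0.042, -0.001] [-0.001, -0.001, -0.698]
[-0.055, -0.048, -0.001] [-0.001, -0.001, -0.698]
[-0.049, -0.053, -0.001] [-0.001, -0.001, -0.698]
[-0.043, -0.058, -0.001] [-0.001, -0.001, -0.698]
t 15.55 phi 103.84 tilt [-2.2e-03  6.0e-04 -1.0e+00] d mm [ 21.7 -84.4   1.1] F [ 0.1 -0.5  0.3] M [-0.038 -0.029  0.002] w 0.45073683186309976 0.0
top n 315 z [0.0507 0.0528 0.0543]
slope [-0.049  0.012  0.053]
(array([ 0.52712626, -0.05510272, 14.13499864]), np.float64(8.029243469238281), 315)
knob (array([  0.54793778,  -0.14232167, -15.45915609]), np.float64(1259.211181640625), 1633)
```

View pics/c6.png

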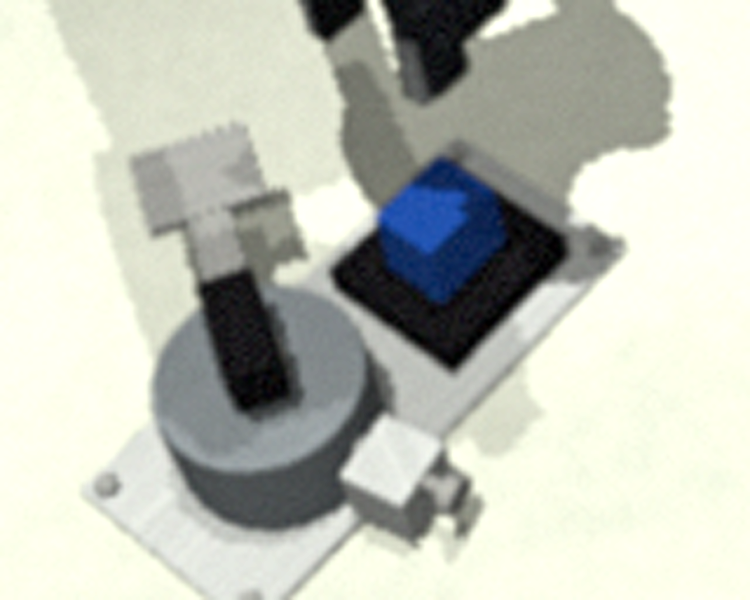

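The picture shows the relay home in the socket (440,225), with its top at about 52 mm. The bracket's pin head stands out at (460,500). Moving over the knob.

move_arm([
  [[-0.073,0,0,0,0,-0.698,0.6],[-0.072,-0.007,0,0,0,-0.698,0.6],[-0.071,-0.014,0,0,0,-0.698,0.6],[-0.069,-0.022,0,0,0,-0.698,0.6],[-0.067,-0.029,0,0,0,-0.698,0.6],[-0.063,-0.036,0,0,0,-0.698,0.6],[-0.059,-0.042,0,0,0,-0.698,0.6],[-0.055,-0.048,0,0,0,-0.698,0.6],[-0.049,-0.053,0,0,0,-0.698,0.6],[-0.043,-0.058,0,0,0,-0.698,0.6]],
])

```text
time: 16.85
tool_pos: [0.5453, -0.141, 0.1394]
tool_rot: [-0.001, 0.139, 0.99, 0.0]
contact_force: [-0.7, 0.5, 0.6]
gripper_width: 0.402
grasp_force: 0.0
```

```bash
cat > pin.py <<'E'
from m import *
f=grab('scene'); W=cloud(f); K0=np.array([.5465,-.1420]); d=W[...,:2]-K0; r=np.hypot(d[...,0],d[...,1])*1e3; an=np.degrees(np.arctan2(d[...,1],d[...,0])); z=W[...,2]
m=(f['depth']>0)&(z>.012)&(z<.046)&(r>41)&(r<95)&(an>-30)&(an<70)
c,s=np.cos(np.radians(13.8)),np.sin(np.radians(13.8)); X=(d[...,0]*c+d[...,1]*s)*1e3; Y=(-d[...,0]*s+d[...,1]*c)*1e3
hd=m&(X>61)&(abs(Y)<60)
print('bracket+head n',m.sum(),'X pct',np.percentile(X[m],[50,90,97,99]).round(1),'Y',np.percentile(Y[m],[5,50,95]).round(1),'hist X',np.histogram(X[m],np.arange(40,96,4))[0],'r99',np.percentile(r[m],[90,97,99]).round(1))
k=(r<30)&(z>.079)&(z<.0885)
E
cat > st.py <<'E'
from p import *
s,p,r=cur(); m=r.as_matrix()
print('t',s['time'],'p',p.round(4),'phi',np.degrees(np.arctan2(m[1,0],m[0,0])).round(2),'Ftool',r.inv().apply(s['contact_force']).round(2),'Mworld',np.round(s['ft_torque'],3),'w',round(s['gripper_width'],3),round(s['grasp_force'],1),'j6',s['joint_pos'][5].round(2))
E
python3 p.py .5448 -.1408 .061 163.9 1; python3 pin.py; python3 st.py
```

```text
[0.004, 0.0, 0.654] [0.001, -0.009, 0.014]
t 16.85 phi 164.02 tilt [-1.2e-03  5.0e-04 -1.0e+00] d mm [ -0.5   0.2 -78.4] F [-0.7  0.5  0.6] M [-0.008  0.047 -0.01 ] w 0.40218454171876244 0.0
bracket+head n 450 X pct [57.9 75.2 77.8 78.7] Y [-4.2  9.3 22.6] hist X [36 53 52 47 52 76 59  4 20 41  0  0  0] r99 [76.4 79.4 79.7]
t 16.9 p [ 0.5455 -0.1419  0.1395] phi 164.1 Ftool [ 0.53 -1.21  0.51] Mworld [-0.027  0.03   0.006] w 0.398 0.0 j6 -1.68
```

move_arm([
  [[0.003,0,0.15,0,0,0,0.6],[0,0,0.15,0,0,0,0.6],[0,0,0.13,0,0,0,0.6],[0,0,0.1,0,0,0,0.6],[0,0,0.08,0,0,0,0.6],[0,0,0.05,0,0,0,0.6],[0,0,0,0,0,0,0.6],[0,0,0,0,0,0,0.6],[0,0,0,0,0,0,0.6],[0,0,0,0,0,0,0.6]],
])

```text
time: 18.15
tool_pos: [0.5455, -0.1408, 0.0614]
tool_rot: [0.0, 0.141, 0.99, -0.0]
contact_force: [-0.5, -0.8, -0.5]
gripper_width: 0.403
grasp_force: 0.0
```

move_arm([
  [[0,0,0,0,0,0,0.65],[0,0,0,0,0,0,0.7],[0,0,0,0,0,0,0.75],[0,0,0,0,0,0,0.8],[0,0,0,0,0,0,0.9],[0,0,0,0,0,0,1],[0,0,0,0,0,0,1],[0,0,0,0,0,0,1],[0,0,0,0,0,0,1],[0,0,0,0,0,0,1]],
])

```text
time: 19.4
tool_pos: [0.5453, -0.1408, 0.0612]
tool_rot: [-0.0, 0.141, 0.99, -0.0]
contact_force: [-2.3, 1.1, 4.6]
gripper_width: 0.221
grasp_force: 59.5
```

```bash
python3 st.py; python3 pin.py
```

```text
t 19.4 p [ 0.5453 -0.1408  0.0612] phi 163.82 Ftool [ 2.5   0.38 -4.55] Mworld [ 0.087  0.396 -0.077] w 0.221 59.5 j6 -1.67
bracket+head n 444 X pct [57.7 75.3 78.  78.9] Y [-4.5  9.1 22.6] hist X [45 47 50 48 52 69 60  5 22 37  0  0  0] r99 [76.1 79.5 80. ]
```

move_arm([
  [[0,0,0,0,0,0.067,1],[0,0,0,0,0,0.067,1],[0,0,0,0,0,0.067,1],[0,0,0,0,0,0.067,1],[0,0,0,0,0,0.067,1],[0,0,0,0,0,0.067,1],[0,0,0,0,0,0.067,1],[0,0,0,0,0,0.067,1],[0,0,0,0,0,0.067,1],[0,0,0,0,0,0.067,1]],
])

```text
time: 20.7
tool_pos: [0.5453, -0.1408, 0.0612]
tool_rot: [-0.0, 0.19, 0.982, -0.0]
contact_force: [-3.0, -0.4, 4.5]
gripper_width: 0.221
grasp_force: 59.8
```

```bash
python3 st.py; python3 pin.py
```

```text
t 20.7 p [ 0.5453 -0.1408  0.0612] phi 158.04 Ftool [ 2.65 -1.48 -4.47] Mworld [0.071 0.453 0.171] w 0.221 59.8 j6 -1.57
bracket+head n 446 X pct [58.1 75.1 77.7 78.7] Y [-4.4  9.3 22.8] hist X [42 45 52 54 48 76 57  5 23 34  2  0  0] r99 [76.  79.3 80. ]
```

move_arm([
  [[0,0,0,0,0,0.067,1],[0,0,0,0,0,0.067,1],[0,0,0,0,0,0.067,1],[0,0,0,0,0,0.067,1],[0,0,0,0,0,0.067,1],[0,0,0,0,0,0.067,1],[0,0,0,0,0,0.067,1],[0,0,0,0,0,0.067,1],[0,0,0,0,0,0.067,1],[0,0,0,0,0,0.067,1]],
])

```text
time: 22.0
tool_pos: [0.5452, -0.1409, 0.0612]
tool_rot: [-0.0, 0.239, 0.971, -0.0]
contact_force: [-2.5, -0.0, 5.7]
gripper_width: 0.221
grasp_force: 59.8
```

move_arm([
  [[0,0,0,0,0,0.067,1],[0,0,0,0,0,0.067,1],[0,0,0,0,0,0.067,1],[0,0,0,0,0,0.067,1],[0,0,0,0,0,0.067,1],[0,0,0,0,0,0.067,1],[0,0,0,0,0,0.067,1],[0,0,0,0,0,0.067,1],[0,0,0,0,0,0.067,1],[0,0,0,0,0,0.067,1]],
])

```text
time: 23.25
tool_pos: [0.5451, -0.141, 0.0612]
tool_rot: [-0.0, 0.288, 0.958, -0.0]
contact_force: [-3.2, -0.1, 4.5]
gripper_width: 0.22
grasp_force: 59.8
```

```bash
python3 st.py; python3 pin.py
```

```text
t 23.25 p [ 0.5451 -0.141   0.0612] phi 146.53 Ftool [ 2.67 -1.86 -4.53] Mworld [-0.023  0.536  0.179] w 0.22 59.8 j6 -1.37
bracket+head n 453 X pct [57.9 75.  78.2 78.8] Y [-4.2  9.1 22.5] hist X [44 49 51 51 51 70 61  5 21 40  0  0  0] r99 [76.4 79.4 79.9]
```

move_arm([
  [[0,0,0,0,0,0.067,1],[0,0,0,0,0,0.067,1],[0,0,0,0,0,0.067,1],[0,0,0,0,0,0.067,1],[0,0,0,0,0,0.067,1],[0,0,0,0,0,0.067,1],[0,0,0,0,0,0.067,1],[0,0,0,0,0,0.067,1],[0,0,0,0,0,0.067,1],[0,0,0,0,0,0.067,1]],
])

```text
time: 24.55
tool_pos: [0.5451, -0.1411, 0.0612]
tool_rot: [-0.0, 0.336, 0.942, -0.0]
contact_force: [-3.5, -1.3, 5.4]
gripper_width: 0.224
grasp_force: 59.8
```

move_arm([
  [[0,0,0,0,0,0.067,1],[0,0,0,0,0,0.067,1],[0,0,0,0,0,0.067,1],[0,0,0,0,0,0.067,1],[0,0,0,0,0,0.067,1],[0,0,0,0,0,0.067,1],[0,0,0,0,0,0.067,1],[0,0,0,0,0,0.067,1],[0,0,0,0,0,0.067,1],[0,0,0,0,0,0.067,1]],
])

```text
time: 25.8
tool_pos: [0.545, -0.1412, 0.0612]
tool_rot: [-0.0, 0.383, 0.924, -0.001]
contact_force: [-3.6, -0.8, 5.5]
gripper_width: 0.223
grasp_force: 59.9
```

```bash
python3 st.py; python3 pin.py
```

```text
t 25.8 p [ 0.545  -0.1412  0.0612] phi 135.01 Ftool [ 1.94 -3.11 -5.51] Mworld [-0.066  0.605  0.195] w 0.223 59.9 j6 -1.17
bracket+head n 446 X pct [57.8 74.8 78.1 78.6] Y [-4.3  9.2 22.9] hist X [39 50 52 49 53 71 59  5 22 36  1  0  0] r99 [76.2 79.4 80.1]
```

move_arm([
  [[0,0,0,0,0,0.06,1],[0,0,0,0,0,0.06,1],[0,0,0,0,0,0.06,1],[0,0,0,0,0,0.06,1],[0,0,0,0,0,0.06,1],[0,0,0,0,0,0.06,1],[0,0,0,0,0,0.06,1],[0,0,0,0,0,0.06,1],[0,0,0,0,0,0.06,1],[0,0,0,0,0,0.06,1]],
])

```text
time: 27.1
tool_pos: [0.545, -0.1412, 0.0612]
tool_rot: [-0.0, 0.424, 0.906, -0.001]
contact_force: [-3.4, -2.3, 5.6]
gripper_width: 0.22
grasp_force: 59.9
```

```bash
python3 st.py; python3 pin.py
```

```text
t 27.1 p [ 0.545  -0.1412  0.0612] phi 129.86 Ftool [ 0.46 -4.08 -5.6 ] Mworld [-0.144  0.702  0.065] w 0.22 59.9 j6 -1.08
bracket+head n 455 X pct [58.1 75.  78.1 78.5] Y [-4.6  9.3 22.7] hist X [44 46 51 50 52 74 60  7 20 39  0  0  0] r99 [76.2 79.5 79.8]
```

move_arm([
  [[0,0,0,0,0,0.04,1],[0,0,0,0,0,0.04,1],[0,0,0,0,0,0.04,1],[0,0,0,0,0,0.04,1],[0,0,0,0,0,0.04,1],[0,0,0,0,0,0.04,1],[0,0,0,0,0,0.04,1],[0,0,0,0,0,0.04,1],[0,0,0,0,0,0,1],[0,0,0,0,0,0,1]],
])

```text
time: 28.4
tool_pos: [0.545, -0.1413, 0.0612]
tool_rot: [-0.0, 0.445, 0.895, -0.001]
contact_force: [-4.5, -0.9, 6.2]
gripper_width: 0.22
grasp_force: 59.9
```

```bash
python3 st.py; python3 pin.py
```

```text
t 28.4 p [ 0.545  -0.1413  0.0612] phi 127.11 Ftool [ 1.95 -4.14 -6.18] Mworld [-0.097  0.632  0.106] w 0.22 59.9 j6 -1.03
bracket+head n 455 X pct [57.9 75.2 78.1 78.5] Y [-4.2  9.2 22.7] hist X [47 51 47 53 50 76 58  5 22 39  0  0  0] r99 [76.4 79.2 79.8]
```

move_arm([
  [[0,0,0,0,0,0.05,1],[0,0,0,0,0,0.05,1],[0,0,0,0,0,0.05,1],[0,0,0,0,0,0.05,1],[0,0,0,0,0,0.05,1],[0,0,0,0,0,0.05,1],[0,0,0,0,0,0.05,1],[0,0,0,0,0,0.05,1],[0,0,0,0,0,0.05,1],[0,0,0,0,0,0.05,1]],
])

```text
time: 29.7
tool_pos: [0.5449, -0.1413, 0.0612]
tool_rot: [-0.0, 0.479, 0.878, -0.001]
contact_force: [-5.2, -1.7, 6.5]
gripper_width: 0.227
grasp_force: 59.9
```

```bash
python3 st.py; python3 pin.py
```

```text
t 29.7 p [ 0.5449 -0.1413  0.0612] phi 122.81 Ftool [ 1.42 -5.33 -6.53] Mworld [-0.126  0.641  0.104] w 0.227 59.9 j6 -0.96
bracket+head n 444 X pct [57.7 74.3 77.2 77.9] Y [-4.3  9.2 22.7] hist X [42 54 52 47 49 74 56  4 23 34  0  0  0] r99 [75.5 78.7 79.1]
```

move_arm([
  [[0,0,0,0,0,0.04,1],[0,0,0,0,0,0.04,1],[0,0,0,0,0,0.04,1],[0,0,0,0,0,0.04,1],[0,0,0,0,0,0.04,1],[0,0,0,0,0,0.04,1],[0,0,0,0,0,0.04,1],[0,0,0,0,0,0,1],[0,0,0,0,0,0,1],[0,0,0,0,0,0,1]],
])

```text
time: 31.0
tool_pos: [0.5448, -0.1413, 0.0612]
tool_rot: [-0.0, 0.497, 0.868, -0.001]
contact_force: [-4.7, -1.2, 6.4]
gripper_width: 0.225
grasp_force: 59.9
```

```bash
python3 st.py; python3 pin.py
```

```text
t 31.0 p [ 0.5448 -0.1413  0.0612] phi 120.41 Ftool [ 1.3  -4.7  -6.38] Mworld [-0.165  0.674  0.086] w 0.225 59.9 j6 -0.92
bracket+head n 443 X pct [57.8 73.7 77.1 77.8] Y [-4.3  8.9 22.7] hist X [43 50 49 50 46 75 59  6 22 33  0  0  0] r99 [75.3 78.5 78.9]
```

move_arm([
  [[0,0,0,0,0,0.05,1],[0,0,0,0,0,0.05,1],[0,0,0,0,0,0.05,1],[0,0,0,0,0,0.05,1],[0,0,0,0,0,0.05,1],[0,0,0,0,0,0.05,1],[0,0,0,0,0,0.05,1],[0,0,0,0,0,0,1],[0,0,0,0,0,0,1],[0,0,0,0,0,0,1]],
])

```text
time: 32.3
tool_pos: [0.5448, -0.1414, 0.0612]
tool_rot: [-0.0, 0.52, 0.854, -0.001]
contact_force: [-5.2, -1.5, 6.8]
gripper_width: 0.223
grasp_force: 59.9
```

```bash
python3 st.py; python3 pin.py
```

```text
t 32.3 p [ 0.5448 -0.1414  0.0612] phi 117.39 Ftool [ 1.06 -5.29 -6.83] Mworld [-0.186  0.735 -0.035] w 0.223 59.9 j6 -0.86
bracket+head n 405 X pct [56.2 67.9 70.5 71.2] Y [-4.7  7.4 22.7] hist X [42 52 49 47 52 52 61 38  2  0  0  0  0] r99 [69.  71.7 72.2]
```

The pin has dropped: the head moved in by about 7.6 mm and the torque fell to zero. I'm stopping here, letting go and going straight up.

move_arm([
  [[0,0,0,0,0,0,0.9],[0,0,0,0,0,0,0.75],[0,0,0,0,0,0,0.6],[0,0,0,0,0,0,0.6],[0,0,0,0,0,0,0.6],[0,0,0,0,0,0,0.6],[0,0,-0.05,0,0,0,0.6],[0,0,-0.1,0,0,0,0.6],[0,0,-0.15,0,0,0,0.6],[0,0,-0.2,0,0,0,0.6]],
])

```text
time: 33.6
tool_pos: [0.5453, -0.1407, 0.1225]
tool_rot: [0.0, 0.519, 0.855, 0.0]
contact_force: [0.2, -0.1, 0.0]
gripper_width: 0.397
grasp_force: 0.0
```

move_arm([
  [[0,0,-0.2,0,0,0,0.6],[0,0,-0.2,0,0,0,0.6],[0,0,-0.2,0,0,0,0.6],[0,0,-0.1,0,0,0,0.6],[0,0,0,0,0,0,0.6],[0,0,0,0,0,0,0.6],[0,0,0,0,0,0,0.6],[0,0,0,0,0,0,0.6],[0,0,0,0,0,0,0.6],[0,0,0,0,0,0,0.6]],
])

```text
time: 34.85
tool_pos: [0.5452, -0.1407, 0.2049]
tool_rot: [-0.0, 0.519, 0.855, -0.0]
contact_force: [-0.5, -0.4, 0.4]
gripper_width: 0.396
grasp_force: 0.0
```

```bash
python3 st.py; python3 pin.py; python3 - <<'E'
from h import *
f=dict(np.load('scene.npz')); cv2.imwrite('pics/end.png',cv2.convertScaleAbs(cv2.resize(f['pixels'][130:390,80:400],(740,600),interpolation=cv2.INTER_CUBIC),alpha=1.4))
E
```

```text
t 34.85 p [ 0.5452 -0.1407  0.2049] phi 117.41 Ftool [-0.12 -0.58 -0.4 ] Mworld [ 0.046 -0.014 -0.008] w 0.396 0.0 j6 -0.86
bracket+head n 409 X pct [56.3 68.1 70.3 71.2] Y [-4.5  7.7 22.7] hist X [50 44 55 45 56 52 57 42  0  0  0  0  0] r99 [69.2 71.8 72.1]
```

View pics/end.png

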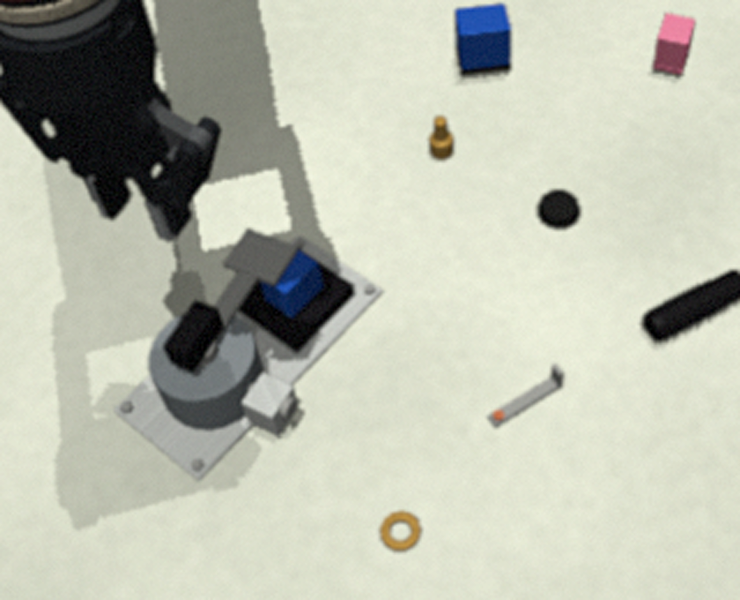

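The picture shows the tongue over the home relay (280,265), the pin head against the bracket (290,405), the gripper clear, and the bystanders it covers where they were. Handing in.

```bash
python3 -c "
from plant import manip
print(manip.job_done())"
```

```text
the job is handed in; nothing more can be done
None
```

The job is handed in: the relay is fully home, the knob was turned until the pin dropped (about 0.81 rad) and stopped there, and the arm let go and is clear; no verdict came back.

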